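# Check a levelling jack's thread with a pitch gauge leaf

### The job

Before a new nut is ordered for this locker levelling jack, check its thread with the 8 mm pitch leaf (red grip): pick the leaf off the green mat and, from the robot's side of the jack, seat its teeth between the thread crests, feeling along the spindle for the place where they drop in. All five teeth must be fully home with the leaf level at the height of the spindle's axis and sitting flat along it; hold it there pressed lightly for a second or two, never forcing it. Then lay the leaf flat back on the mat, let go of it, and leave everything else where it is.

Things in the scene. Friction and masses are not known exactly. Their poses are not given: they have to be found in the camera images.
- leaf8_grip (a point): Red 8 mm pitch gauge leaf (about 90 g) lying on the mat: red grip 64 (x) x 24 (y) x 18 (z) mm, steel comb plate at its front. This point is the grip's centre, half-way up, 9 mm above the underside; x points to the teeth, y along the row of teeth, z up. Pinch the grip across its 24 mm width.
- leaf8: The same red leaf, origin 9 mm below leaf8_grip, same axes. Its comb plate, 4 mm thick and level with the grip's centre, widens ahead of the grip to a 42 mm head. Five teeth point to +x, at y = -16, -8, 0, 8, 16 mm; each is 3.3 mm wide with a half-round end, stands 5.5 mm out of the head and ends 61 mm ahead of the grip's centre.
- leaf8_tip_l (a point): Tip of the red leaf's end tooth on its +y side (61 mm ahead of leaf8_grip, 16 mm to +y, same height); axes as the leaf.
- leaf8_tip_r (a point): Tip of the red leaf's end tooth on its -y side (61 mm ahead of leaf8_grip, 16 mm to -y, same height); axes as the leaf.
- jack_thread (a point): Point on the axis of the jack's steel spindle, 50 mm above the bench, half-way along its thread, which runs 48 mm either way; y along the spindle, z up, -x the side facing the robot (turned up to 15 degrees). 8 mm pitch round thread, outside diameter 38 mm, core 30 mm. It was left turned at an unknown angle: where its crests and grooves lie along y differs each time and no reading tells it.
- jack: The levelling jack, fixed and rigid; origin 50 mm below jack_thread, same axes. Thread crests are round bars 4 mm thick, grooves 4 mm wide at their narrowest (17 mm off the axis). Tooth tips fully home rest on the core 15 mm from the axis; on the crests they stand 19 mm from it; in between they lean on a flank that pushes them along y towards the groove.
- jack_end (a point): Middle of the spindle's hexagon end, 101 mm to +y of jack_thread. V-blocks 66 mm wide in x, with clamp yokes up to 88 mm high, hold the spindle at 57 to 83 mm either side of jack_thread; an 80 mm square foot plate, up to 90 mm high, ends the jack 132 mm to -y.
- mat: Green rubber bench mat, fixed, 150 mm (x) x 260 mm (y), 3 mm thick; origin at the centre of its underside, on the bench. Both leaves start on it, one on each half in y.
- leaf6: Blue 6 mm pitch gauge leaf on the mat, 93 mm long, 42 mm wide at the comb, 18 mm thick, x to its teeth; origin under the middle of its blue grip. Not needed: leave it.
- lock: Polished steel mortise lock body lying flat, 88 x 150 x 16 mm with a 210 mm front strip; origin at the centre of its underside. Leave it. Further left (+y) along the back stands a fixed bronze coin return unit with a push button, 100 x 130 x 160 mm high.
- cup: White porcelain parts cup, 76 mm across, 70 mm high; origin at the centre of its underside. Leave it.
- key1: Silver key lying flat, about 62 mm long, 4 mm thick; origin on its underside near its middle. Leave it.
- key2: Second silver key, like the first. Leave it.
- faceplate: Chunky aluminium faceplate lying flat, 180 x 60 x 10 mm; origin at the centre of its underside. Leave it.
Not all that is in view belongs to the job. Of the things that look like the leaf8, take the one that is farthest to the robot's right at the start.

How it is judged:
By the outcome, as a careful person would: the job done as asked, in the order asked, and still so for the second after the job is handed in, with the robot touching nothing.
It also fails if it takes over 72 s, if anything falls off the work surface, if the arm or the gripper's body presses on something with over 40 N, if the wrist force passes 120 N, or if a joint passes its speed limit or range.

### The arm

A 6-joint arm with a two-finger parallel gripper is mounted at the origin on the work surface. World frame = base frame: x ahead of the robot, y to its left, z up, the work surface at z = 0. Lengths are in m, angles in rad, forces in N, time in s.
With the tool pointing down it reaches from about 0.4 to 0.825 m from the base axis. Payload 7 kg.
Tool frame: the origin (TCP) lies midway between the tips of the shut fingers; the grasp point (between the pads) lies 19 mm behind it; x points along the fingers, y is the direction in which the jaws open and shut, and the axes are right-handed (so a half turn about x gives the same grasp; the last joint's range is limited). The gripper opens to 88 mm and grips with 3 to 60 N. Pads are 19 mm wide; open, the fingers measure 130 mm over their backs; the gripper's body (78 mm by 193 mm) begins 47 mm behind the grasp point.
Start: joints at [1.473, 0.359, 0.012, 0, -1.224, -0.288], TCP at [0.254, 0.625, 0.227] pointing down, gripper open.
Joint ranges: [-3.07, 3.07], [-1.43, 2.12], [-1.02, 1.25], [-3.03, 1.67], [-3.05, -0], [-3.03, 3.03]. Speed limits (rad/s): [2.39, 2.39, 3.01, 3.14, 3.14, 3.14].

### API

Orientations are given as [roll, pitch, yaw] about the fixed x, y, z axes, in that order (R = Rz(yaw) Ry(pitch) Rx(roll)).
In Python, from plant import env gives the robot as it stands.
- The arm moves only by the tool send_rows, never from a script. Its argument "moves" is a list of rows, each a list of 7 numbers: the shift along the tool's x, y, z in m, then the turn, a rotation vector about the tool's x, y, z in degrees, then the finger opening in m, from 0 to 0.0876. A call has 1 to 12 rows; each row is the pose to reach, as a shift and turn from the pose commanded when the call began, along the tool's axes at that moment; what a row does not reach only later rows make up. A row lasts 1/8 s, in which the tool goes at most 62.5 mm and 10.7 degrees, less where a joint would pass 70% of its speed; a pose out of reach is approached as far as the arm can. A call with a gripper value outside its range is refused whole. The fingers move at their own pace and stop on an object; the grip force is fixed at half the most. Time passes only in rows, so rows that repeat a pose let the fingers close. It gives the time, the measured TCP pose, the force and the opening at its end, in the units of the state.
- env.sense(): the state, without advancing time (a new reading comes with each control period).
- env.get_image(name): name is "scene" or "top"; returns a dict with "pixels" (384x512x3 uint8, red, green, blue), "depth" (384x512 float32, m along the optical axis (not along the pixel's ray), 0 where there is no reading), "fov_y" (degrees; the focal length in pixels is half the picture's height over the tangent of half this angle, whatever the lens; pixels are square), "cx", "cy" (the principal point, pixels), "k1" (the pictures are not rectified: a ray, as slopes to the right and down, at radius r is drawn at 1 + k1 r^2 times it, then the intrinsics apply), "rvec" (rotation vector, rad) and "tvec" (3), from world to camera coordinates, as OpenCV has them. Camera axes: x right, y down, z forward; pixel columns grow to the right and rows downward; lengths in m; the calibration is good to about 2 mm. A picture is of the moment at which its call begins.
- env.finish_job(): hands the job in, once; it reports no verdict.
The state is a dict: "clock": time; "q": joint angles; "joint_vel": joint speeds; "joint_torque": joint torques, N m; "tcp_pos": TCP position; "ee_rot": TCP orientation; "wrist_force": force on the tool from outside, world axes, zero at the start; "moment": the same for the moment, N m; "finger_gap": opening from 0.0 (shut) to 1.0 (fully open).
Only numpy, scipy, OpenCV 4.12 (cv2) and the standard library are available. Lean on these libraries where they do the work, as an engineer would, in place of code of your own. Each camera call takes 0.05 s, during which the arm holds its last target. There are 200 camera calls.

## Working session

There is one attempt and no reset: what is moved stays moved. The work goes in short steps, Python scripts to look and compute and a tool call to move; the robot and the scene stay as the last step left them, time stands still between calls to the robot, and variables do not carry over. Pictures are saved under pics/ and viewed, about 8 in all and at most 12, crops included, and the job is handed in when it is done.

Besides the shell and the picture viewer there is one more tool, called after "Call:" as name(argument=value, ...), one argument or row to a line, values as JSON. send_rows: Moves the arm, as the interface text tells. Its arguments: {"type":"object","properties":{"moves":{"type":"array","items":{"type":"array","items":{"type":"number"}}}},"required":["moves"]}

```bash
ls; mkdir -p pics; cat > h.py <<'E'
import numpy as np, cv2
from plant import env
from scipy.spatial.transform import Rotation as R
def cam(n):
    d=env.get_image(n); h,w=d["pixels"].shape[:2]; f=h/2/np.tan(np.radians(d["fov_y"])/2)
    d["f"]=f; d["Rm"]=R.from_rotvec(np.ravel(d["rvec"])).as_matrix(); d["t"]=np.ravel(d["tvec"]); return d
def slopes(d,uv):
    uv=np.atleast_2d(uv).astype(float); p=(uv-[d["cx"],d["cy"]])/d["f"]; s=p.copy()
    for _ in range(20): s=p/(1+d["k1"]*(s**2).sum(1,keepdims=True))
    return s
def plane(d,uv,z):
    s=slopes(d,uv); r=np.c_[s,np.ones(len(s))]@d["Rm"]; c=-d["Rm"].T@d["t"]
    return c+r*((z-c[2])/r[:,2])[:,None]
def deproj(d,uv):
    uv=np.atleast_2d(uv); s=slopes(d,uv); i=np.round(uv).astype(int); z=d["depth"][i[:,1],i[:,0]]
    return (np.c_[s,np.ones(len(s))]*z[:,None]-d["t"])@d["Rm"]
def proj(d,X):
    c=np.atleast_2d(X)@d["Rm"].T+d["t"]; s=c[:,:2]/c[:,2:]; return s*(1+d["k1"]*(s**2).sum(1,keepdims=True))*d["f"]+[d["cx"],d["cy"]]
def save(n,img,sc=1): cv2.imwrite("pics/"+n,cv2.resize(cv2.cvtColor(img,cv2.COLOR_RGB2BGR),None,fx=sc,fy=sc,interpolation=cv2.INTER_CUBIC))
E
python3 - <<'E'
from h import *
for n in("scene","top"):
    d=cam(n); save(n+"0.png",d["pixels"],1.5); print(n,-d["Rm"].T@d["t"],d["f"],d["k1"])
print(env.sense())
E
```

```text
pics
scene [1.01951365 0.65122624 0.92345374] 434.4148398223509 -0.0978886301653151
top [0.33390904 0.00797155 1.25288371] 420.13188811295595 -0.002629073630662643
{'clock': 0.1, 'q': array([ 1.47312905e+00,  3.59319766e-01,  1.11489376e-02, -2.92158627e-04,
       -1.22412826e+00, -2.88075611e-01]), 'joint_vel': array([ 4.37838444e-04, -2.33236551e-03,  1.71782884e-03,  2.34071548e-03,
        3.81391667e-04,  7.88989489e-07]), 'joint_torque': array([-7.59246705e-04, -5.84166920e+01,  2.93751025e+01,  7.01555058e+00,
        1.01212136e-02, -5.85136172e-05]), 'tcp_pos': array([0.25384763, 0.62496632, 0.22571576]), 'ee_rot': array([ 1.67811925,  1.56926866, -1.84931577]), 'wrist_force': array([ 0.17622151, -0.39266022,  0.51927776]), 'moment': array([-0.06127803,  0.00995518, -0.02017482]), 'finger_gap': 1.0007040545428332}
```

View pics/top0.png

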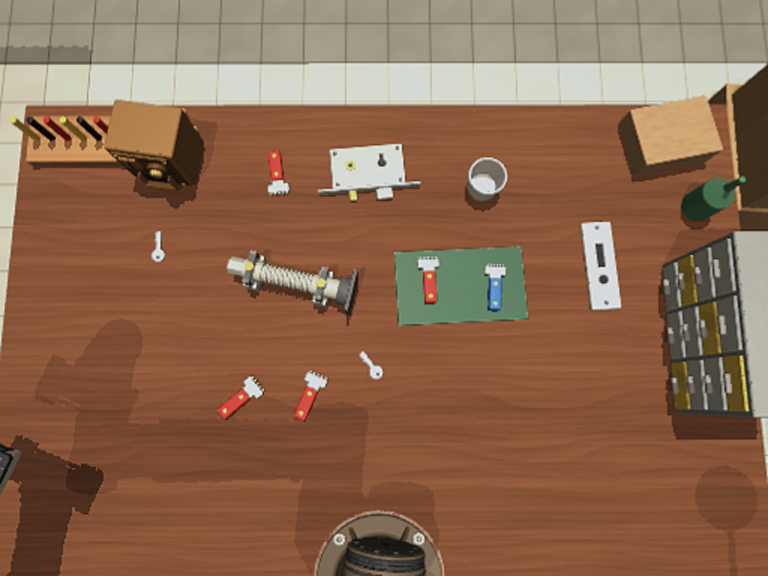

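View pics/scene0.png

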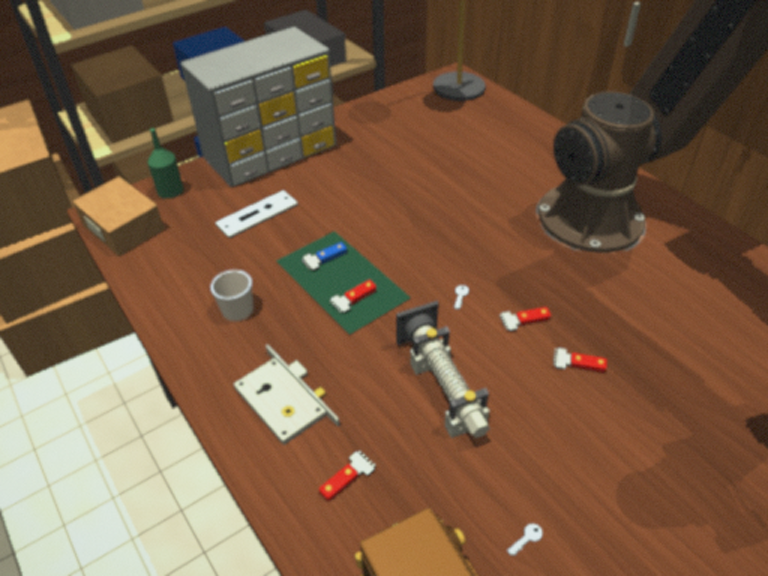

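Top view (shown ×1.5): red leaves at (429,281) on the mat, (278,172) behind, (240,398) and (310,396) in front; the blue leaf is at (495,288). The jack runs from hexagon end (236,266) to foot plate (346,292). The farthest-right red leaf is the one on the mat. The next step is a close crop and a measurement.

```bash
python3 - <<'E'
from h import *
d=cam("top"); s=cam("scene")
for n,c in(("top",d),("scene",s)):
    hsv=cv2.cvtColor(c["pixels"],cv2.COLOR_RGB2HSV)
    m=(((hsv[...,0]<7)|(hsv[...,0]>173))&(hsv[...,1]>170)&(hsv[...,2]>110)).astype(np.uint8)
    cs,_=cv2.findContours(m,cv2.RETR_EXTERNAL,cv2.CHAIN_APPROX_NONE)
    for k in cs:
        if cv2.contourArea(k)<80: continue
        P=plane(c,k[:,0],0.021 if n=="top" else 0.019)[:,:2]
        r=cv2.minAreaRect((P*1000).astype(np.float32)); print(n,k[:,0].mean(0),r)
a=d["pixels"][155:222,140:250]; b=d["pixels"][160:215,260:355]
A=cv2.resize(a,None,fx=6,fy=6,interpolation=cv2.INTER_CUBIC);B=cv2.resize(b,None,fx=6.94,fy=6,interpolation=cv2.INTER_CUBIC)
save("crop1.png",A); save("crop2.png",cv2.resize(b,None,fx=6,fy=6,interpolation=cv2.INTER_CUBIC))
# point cloud of jack
vv,uu=np.mgrid[155:222,140:250]; uv=np.c_[uu.ravel(),vv.ravel()]; P=deproj(d,uv)
np.save("pj.npy",np.c_[uv,P]); 
print("table z",np.median(P[:,2]))
g=P[(P[:,2]>.02)&(P[:,2]<.11)]; print(g.min(0),g.max(0))
E
```

```text
top [154.8        269.08888889] ((322.3345642089844, 277.9397277832031), (24.831928253173828, 61.54692840576172), 40.51905822753906)
top [203. 269.] ((322.57452392578125, 139.18331909179688), (23.582744598388672, 62.03504943847656), 67.18695831298828)
top [183.18367347 109.71428571] ((804.964111328125, 209.17140197753906), (63.8110237121582, 24.344144821166992), 7.621230125427246)
scene [224.69090909 320.8       ] ((810.254638671875, 214.95570373535156), (63.080997467041016, 26.320297241210938), 8.522515296936035)
scene [392.3559322  240.38983051] ((327.7657775878906, 283.4188537597656), (30.452707290649414, 60.99695587158203), 41.83475875854492)
scene [355.53846154 209.19230769] ((326.8070373535156, 144.93447875976562), (30.444063186645508, 62.518489837646484), 67.79872131347656)
scene [239.73684211 193.50877193] ((553.0316162109375, -99.89083099365234), (60.799659729003906, 26.52593994140625), 1.9039710760116577)
table z -0.0003621864851318065
[0.4946307  0.03764848 0.02064631] [0.60988038 0.28957306 0.09430754]
```

View pics/crop1.png

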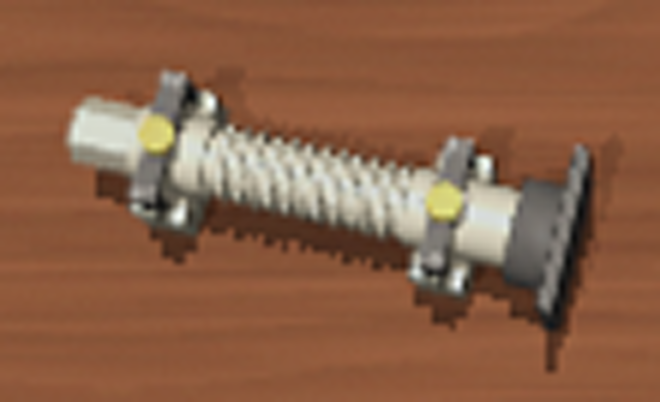

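View pics/crop2.png

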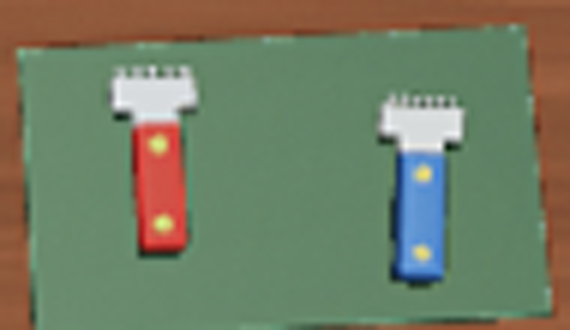

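The crops confirm the choice: the red leaf on the mat has a wide five-tooth comb (crop2 (155,90)), and the thread, both yoke bolts at (157,133) and (443,200), and the foot plate show clearly. Next I measure both precisely.

```bash
python3 - <<'E'
from h import *
from scipy.optimize import least_squares
d=cam("top"); px=d["pixels"]; hsv=cv2.cvtColor(px,cv2.COLOR_RGB2HSV)
def reg(m,u0,u1,v0,v1):
    o=np.zeros(m.shape,np.uint8); o[v0:v1,u0:u1]=m[v0:v1,u0:u1]; return o
# leaf
r=px.astype(int)
red=reg((r[...,0]>1.6*r[...,1])&(r[...,0]>110),275,300,165,205)
# fill rivets by hull
pts=cv2.findNonZero(red)[:,0]; hull=cv2.convexHull(pts)[:,0]
hm=cv2.fillConvexPoly(np.zeros_like(red),hull,1); P=plane(d,cv2.findNonZero(hm)[:,0],.021)[:,:2]*1000
print("red centroid",P.mean(0),"rect",cv2.minAreaRect(P.astype(np.float32)))
w,V=np.linalg.eigh(np.cov(P.T)); a=V[:,1]*np.sign(V[0,1]); print("yaw red",np.degrees(np.arctan2(a[1],a[0])),np.sqrt(12*w))
st=reg((r.min(2)>130)&(hsv[...,1]<60),270,300,165,185); S=plane(d,cv2.findNonZero(st)[:,0],.014)[:,:2]*1000
ac=S.mean(0)-P.mean(0); print("comb centroid",S.mean(0),len(S),"yaw comb",np.degrees(np.arctan2(ac[1],ac[0])),np.hypot(*ac))
print("comb in leaf",(S@a).max()-P.mean(0)@a)
i=np.argwhere(hm>0)[:,::-1]; print("red z",np.median(deproj(d,i)[:,2]))
# bolts
yl=reg((hsv[...,0]>20)&(hsv[...,0]<35)&(hsv[...,1]>110),150,235,160,200)
n,lab,stt,cen=cv2.connectedComponentsWithStats(yl)
B=[]
for k in range(1,n):
    if stt[k,4]>8:
        q=np.argwhere(lab==k)[:,::-1]; z=np.median(deproj(d,q)[:,2]); B.append(plane(d,cen[k],z)[0]); print("bolt",cen[k],z,B[-1])
# cloud
D=np.load("pj.npy"); Q=D[:,2:]; b0,b1=B[0],B[-1]; 
if b0[1]<b1[1]: b0,b1=b1,b0
y=(b0-b1)[:2]; print("bolt dist",np.hypot(*y)); y/=np.hypot(*y); x=np.array([y[1],-y[0]]); m=(b0+b1)[:2]/2
u=(Q[:,:2]-m)@x; v=(Q[:,:2]-m)@y
print("yaw",np.degrees(np.arctan2(-y[0],y[1])),"mid",m)
k=(abs(v)<.046)&(abs(u)<.03)&(Q[:,2]>.035)
f=least_squares(lambda p:np.hypot(u[k]-p[0]-p[1]*v[k],Q[k,2]-p[2])-p[3],[0,0,.05,.018],loss="soft_l1",f_scale=.001)
print("cyl u0,slope,z,r",f.x,k.sum())
k=(Q[:,2]>.03)&(Q[:,2]<.11); print("v extent (expect +.11ish.. -.132)",v[k].min(),v[k].max())
E
```

```text
red centroid [ 584.26233703 -106.72994189] rect ((574.2380981445312, -107.9017333984375), (72.45423126220703, 109.62797546386719), 89.9319839477539)
yaw red -1.845899573411187 [ 56.81595265 106.88312982]
comb centroid [ 599.49704242 -102.04723144] 112 yaw comb 17.08592318977905 15.938131170736135
comb in leaf 28.261551602020745
red z 0.005507440062810539
bolt [165.77777778 177.37037037] 0.08716647014356883 [0.57767006 0.24214827 0.08716647]
bolt [212.6 189.3] 0.08484824565387518 [0.54357194 0.10941622 0.08484825]
bolt dist 0.13704188459333191
yaw -14.407419592075579 mid [0.560621   0.17578225]
cyl u0,slope,z,r [ 0.00272377 -0.02179441  0.04963813  0.01622595] 373
v extent (expect +.11ish.. -.132) -0.1331770777924581 0.1156958805187865
```

```bash
python3 - <<'E'
from h import *
from scipy.optimize import least_squares
d=cam("top"); s=cam("scene"); r=d["pixels"].astype(int)
red=np.zeros(r.shape[:2],np.uint8); sl=np.s_[175:205,275:300]
red[sl]=((r[...,0]>2.2*r[...,1])&(r[...,0]>100))[sl]
hull=cv2.convexHull(cv2.findNonZero(red))[:,0]; hm=cv2.fillConvexPoly(np.zeros_like(red),hull,1)
px=cv2.findNonZero(hm)[:,0]; P=plane(d,px,.021)[:,:2]*1000
w,V=np.linalg.eigh(np.cov(P.T)); a=V[:,1]*np.sign(V[0,1])
print("red",P.mean(0),"yaw",np.degrees(np.arctan2(a[1],a[0])),np.sqrt(12*w),"z",np.median(deproj(d,px)[:,2]))
hsv=cv2.cvtColor(d["pixels"],cv2.COLOR_RGB2HSV); st=np.zeros_like(red); sl=np.s_[168:182,274:298]; st[sl]=((r.min(2)>120)&(hsv[...,1]<50))[sl]
S=plane(d,cv2.findNonZero(st)[:,0],.014)[:,:2]*1000; ac=S.mean(0)-P.mean(0)
print("comb",S.mean(0),"yaw",np.degrees(np.arctan2(ac[1],ac[0])),np.hypot(*ac),"tip",(S@a).max()-P.mean(0)@a)
m=np.array([.5633,.1751]); yw=np.radians(-13.5)
def fit(c,tag,rad):
    vv,uu=np.mgrid[0:384,0:512]; Q=deproj(c,np.c_[uu.ravel(),vv.ravel()])
    x=np.array([np.cos(yw),np.sin(yw)]); y=np.array([-x[1],x[0]])
    u=(Q[:,:2]-m)@x; v=(Q[:,:2]-m)@y; k=(abs(v)<.046)&(abs(u)<.03)&(Q[:,2]>.04)&(Q[:,2]<.08)
    f=least_squares(lambda p:np.hypot(u[k]-p[0]-p[1]*v[k],Q[k,2]-p[2])-rad,[0,0,.05],loss="soft_l1",f_scale=.001)
    print(tag,f.x,"yaw",np.degrees(yw-f.x[1]),"ctr",m+f.x[0]*x,k.sum())
    k=(Q[:,2]>.03)&(Q[:,2]<.11)&(abs(u)<.1)&(abs(v)<.17); print(" v ext",v[k].min(),v[k].max())
    h=(abs(u)<.05)&(Q[:,2]>.072)&(Q[:,2]<.1); 
    for lo,hi in((-.1,-.045),(.045,.1)): q=v[h&(v>lo)&(v<hi)]; print(" yoke",q.min(),q.max(),q.mean(),len(q))
for rad in(.017,): fit(d,"top",rad); fit(s,"scene",rad)
b=[]
for c in(d,s):
    h=cv2.cvtColor(c["pixels"],cv2.COLOR_RGB2HSV); E=proj(c,[[.5776,.242,.087],[.5436,.1094,.087]])
    yl=((h[...,0]>20)&(h[...,0]<36)&(h[...,1]>100)).astype(np.uint8); n,l,stt,cen=cv2.connectedComponentsWithStats(yl)
    cen=cen[1:]; 
    for e in E: g=cen[np.argmin(np.hypot(*(cen-e).T))]; b.append((c,g)); print("bolt px",g,"exp",e)
for i in(0,1):
    rays=[(plane(c,g,.08)[0],plane(c,g,.1)[0]) for c,g in(b[i],b[i+2])]
    M=[];o=[]
    for p,q in rays: n=(q-p)/np.linalg.norm(q-p); A=np.eye(3)-np.outer(n,n); M.append(A); o.append(A@p)
    print("bolt tri",np.linalg.solve(sum(M),sum(o)))
E
```

```text
red [ 549.74260795 -103.84235911] yaw 2.021065822792562 [24.92673278 61.00801946] z 0.01933855760929634
comb [ 599.69205107 -102.02529632] yaw 2.0833893964822634 49.98248278209414 tip 63.05672307130624
top [0.00085802 0.00038354 0.04850791] yaw -13.521975169613384 ctr [0.56413432 0.1748997 ] 374
 v ext -0.13267930928456653 0.11562226343100385
 yoke -0.09969810279912833 -0.06280463752273437 -0.0710677902859144 106
 yoke 0.06106890026060457 0.0814148327259841 0.06912760461229053 109
scene [ 0.00020468 -0.01007432  0.04811012] yaw -12.922784056113068 ctr [0.56349902 0.17505222] 460
 v ext -0.13215373866600383 0.12006357605604023
 yoke -0.09999824303475396 -0.058445203354446515 -0.06708049332298506 150
 yoke 0.06234930716920036 0.07992360065296605 0.07264246513260736 176
bolt px [165.89655172 177.31034483] exp [165.8407826  177.40655509]
bolt px [213.40740741 188.51851852] exp [212.54144918 189.15537981]
bolt px [312.93478261 263.76086957] exp [312.81043812 261.59944237]
bolt px [287.57142857 221.69047619] exp [288.79551379 220.43015466]
bolt tri [0.57869085 0.24350289 0.08106551]
bolt tri [0.54613797 0.10755342 0.0821691 ]
```

```bash
cat >> h.py <<'E'
def Rdown(yaw,flip):  # tool x down, tool y along +-leaf y (yaw in deg)
    c,s=np.cos(np.radians(yaw)),np.sin(np.radians(yaw)); y=np.array([-s,c,0])*flip; x=np.array([0,0,-1.]); return np.c_[x,y,np.cross(x,y)]
def now(): 
    S=env.sense(); return np.array(S["tcp_pos"]),R.from_euler("xyz",S["ee_rot"]).as_matrix(),S
def rel(p0,R0,p,yaw,flip):
    return np.r_[R0.T@(np.array(p)-p0),np.degrees(R.from_matrix(R0.T@Rdown(yaw,flip)).as_rotvec())]
E
python3 - <<'E'
from h import *
np.set_printoptions(suppress=True,precision=4)
p,Rm,S=now(); print(Rm)
for f in(1,-1): print(f,rel(p,Rm,[.557,-.1036,.12],2.0,f))
E
```

```text
[[-0.0001 -0.3763 -0.9265]
 [-0.0004 -0.9265  0.3763]
 [-1.      0.0004 -0.    ]]
1 [  0.1066   0.5612  -0.5551 155.8924  -0.0308  -0.0036]
-1 [  0.1066   0.5612  -0.5551 -24.1076   0.0026  -0.0223]
```

Call:
send_rows(
  moves=[
    [0.106,0.561,-0.555,-24.1,0,0,0.0876],
    [0.106,0.561,-0.555,-24.1,0,0,0.0876],
    [0.106,0.561,-0.555,-24.1,0,0,0.0876],
    [0.106,0.561,-0.555,-24.1,0,0,0.0876],
    [0.106,0.561,-0.555,-24.1,0,0,0.0876],
    [0.106,0.561,-0.555,-24.1,0,0,0.0876],
    [0.106,0.561,-0.555,-24.1,0,0,0.0876],
    [0.106,0.561,-0.555,-24.1,0,0,0.0876],
    [0.106,0.561,-0.555,-24.1,0,0,0.0876],
    [0.106,0.561,-0.555,-24.1,0,0,0.0876],
    [0.106,0.561,-0.555,-24.1,0,0,0.0876],
    [0.106,0.561,-0.555,-24.1,0,0,0.0876],
  ],
)

```text
clock: 1.85
tcp_pos: [0.5403, -0.0629, 0.1268]
ee_rot: [-3.022, 1.57, 0.155]
wrist_force: [0.7, 1.7, 0.7]
finger_gap: 1.001
```

```bash
python3 - <<'E'
from h import *
np.set_printoptions(suppress=True,precision=4)
p,Rm,S=now(); print(p,S["q"]); print(rel(p,Rm,[.557,-.1036,.06],2.0,-1))
E
```

```text
[ 0.5403 -0.0629  0.1268] [ 0.2445  0.2325 -0.4142  0.0001 -0.9231  1.3613]
[ 0.0668  0.0413 -0.0152  0.0108 -0.0577  0.0069]
```

Call:
send_rows(
  moves=[
    [0.067,0.041,-0.015,0,0,0,0.045],
    [0.067,0.041,-0.015,0,0,0,0.045],
    [0.067,0.041,-0.015,0,0,0,0.045],
    [0.067,0.041,-0.015,0,0,0,0.045],
  ],
)

```text
clock: 2.35
tcp_pos: [0.5568, -0.1005, 0.0612]
ee_rot: [3.123, 1.569, 0.017]
wrist_force: [-0.1, -0.3, 0.1]
finger_gap: 0.605
```

```bash
python3 - <<'E'
from h import *
np.set_printoptions(suppress=True,precision=4)
p,Rm,S=now(); print(p,S["joint_vel"].round(3)); print(rel(p,Rm,[.557,-.1036,.0055],2.0,-1))
d=cam("scene"); c=proj(d,[[.56,-.1,.03]])[0].astype(int); print(c)
save("near.png",d["pixels"][c[1]-50:c[1]+40,c[0]-60:c[0]+60],6)
E
```

```text
[ 0.5568 -0.1005  0.0612] [ 0.007 -0.015  0.001 -0.     0.003  0.003]
[ 0.0557  0.0031  0.      0.0726 -0.1204 -0.0022]
[238 191]
```

View pics/near.png

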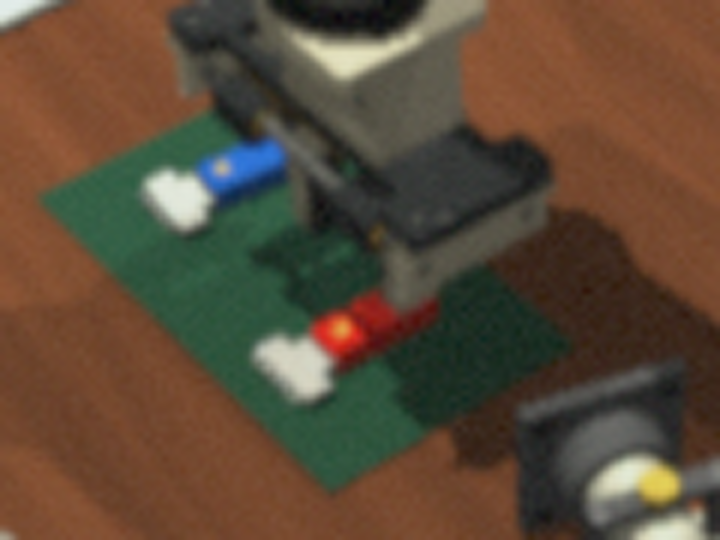

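Call:
send_rows(
  moves=[
    [0.03,0.003,0,0,0,0,0.045],
    [0.05,0.003,0,0,0,0,0.045],
    [0.054,0.003,0,0,0,0,0.045],
    [0.054,0.003,0,0,0,0,0.045],
    [0.054,0.003,0,0,0,0,0.045],
  ],
)

```text
clock: 3.02
tcp_pos: [0.557, -0.104, 0.007]
ee_rot: [-3.081, 1.569, 0.096]
wrist_force: [-0.1, 0.3, 0.4]
finger_gap: 0.512
```

Call:
send_rows(
  moves=[
    [0.0015,0,0,0,0,0,0.03],
    [0.0015,0,0,0,0,0,0.01],
    [0.0015,0,0,0,0,0,0.01],
    [0.0015,0,0,0,0,0,0.01],
    [0.0015,0,0,0,0,0,0.01],
    [0.0015,0,0,0,0,0,0.01],
  ],
)

```text
clock: 3.78
tcp_pos: [0.5562, -0.1044, 0.0044]
ee_rot: [2.917, 1.571, -0.19]
wrist_force: [-0.2, 0.0, 3.5]
finger_gap: 0.267
```

```bash
python3 - <<'E'
from h import *
np.set_printoptions(suppress=True,precision=4)
p,Rm,S=now(); print(p,S["wrist_force"],S["finger_gap"]*.0876); print(rel(p,Rm,p+[0,0,.06],2.0,-1))
E
```

```text
[ 0.5562 -0.1044  0.0044] [-0.1581  0.0331  3.5458] 0.023392614005336917
[-0.06    0.     -0.     -0.0015 -0.0126 -0.0029]
```

Call:
send_rows(
  moves=[
    [-0.02,0,0,0,0,0,0.01],
    [-0.07,0,0,0,0,0,0.01],
    [-0.12,0,0,0,0,0,0.01],
    [-0.12,0,0,0,0,0,0.01],
    [-0.12,0,0,0,0,0,0.01],
  ],
)

```text
clock: 4.4
tcp_pos: [0.5555, -0.1043, 0.1237]
ee_rot: [-0.822, 1.57, 2.354]
wrist_force: [-0.2, -0.8, -1.5]
finger_gap: 0.274
```

```bash
cat >> h.py <<'E'
C=np.array([.5635,.175]); JY=-13.4
def jpose(d,v,z,off=.0545):  # tip distance d, along-spindle v
    ex=np.array([np.cos(np.radians(JY)),np.sin(np.radians(JY))]); ey=np.array([-ex[1],ex[0]])
    return np.r_[C-ex*(d+off)+ey*v,z]
E
python3 - <<'E'
from h import *
np.set_printoptions(suppress=True,precision=4)
p,Rm,S=now(); print(p,S["wrist_force"],S["finger_gap"]*.0876,S["joint_vel"].round(3)); print(rel(p,Rm,jpose(.05,0,.12),JY,-1)); print(Rm)
E
```

```text
[ 0.5555 -0.1043  0.1237] [-0.21   -0.817  -1.5276] 0.023977965903959092 [-0.001  0.023 -0.016 -0.002  0.     0.001]
[ 0.0039 -0.3066  0.0831 15.3726  0.0259  0.0213]
[[-0.0004  0.0344 -0.9994]
 [ 0.0004 -0.9994 -0.0344]
 [-1.     -0.0004  0.0004]]
```

Call:
send_rows(
  moves=[
    [0.0,-0.05,0.014,2.6,0,0,0.01],
    [0.0,-0.1,0.028,5.1,0,0,0.01],
    [0.0,-0.153,0.042,7.7,0,0,0.01],
    [0.0,-0.204,0.055,10.3,0,0,0.01],
    [0.0,-0.255,0.069,12.8,0,0,0.01],
    [0.0,-0.29,0.08,15.4,0,0,0.01],
    [0.004,-0.307,0.083,15.4,0,0,0.01],
    [0.004,-0.307,0.083,15.4,0,0,0.01],
    [0.004,-0.307,0.083,15.4,0,0,0.01],
    [0.004,-0.307,0.083,15.4,0,0,0.01],
  ],
)

```text
clock: 5.65
tcp_pos: [0.4626, 0.1985, 0.12]
ee_rot: [1.009, 1.57, -2.368]
wrist_force: [0.1, 0.2, -0.3]
finger_gap: 0.269
```

```bash
python3 - <<'E'
from h import *
np.set_printoptions(suppress=True,precision=4)
p,Rm,S=now(); print(p,S["wrist_force"],S["joint_vel"].round(3)); print(rel(p,Rm,jpose(.05,0,.0424),JY,-1)); print(rel(p,Rm,jpose(.025,0,.0424),JY,-1))
d=cam("top"); s=cam("scene")
a=cv2.resize(d["pixels"][150:225,150:260],(660,450),interpolation=cv2.INTER_CUBIC)
save("j1.png",a)
# leaf yaw/pos in the hand: comb teeth tips vs expected from top
g=np.r_[p[:2],p[2]+.0076]; r=s["pixels"].astype(int)
ex=-Rm[:,2]*-1
c=proj(s,g[None])[0].astype(int); save("j1s.png",cv2.resize(s["pixels"][c[1]-45:c[1]+45,c[0]-80:c[0]+40],(720,540),interpolation=cv2.INTER_CUBIC)); print(c)
E
```

```text
[0.4626 0.1985 0.12  ] [ 0.1495  0.2489 -0.2886] [ 0.002 -0.006  0.003  0.001 -0.    -0.005]
[ 0.0776 -0.0005  0.0009 -0.072   0.0156 -0.0247]
[ 0.0776 -0.0006 -0.0241 -0.072   0.0156 -0.0247]
[338 216]
```

View pics/j1.png

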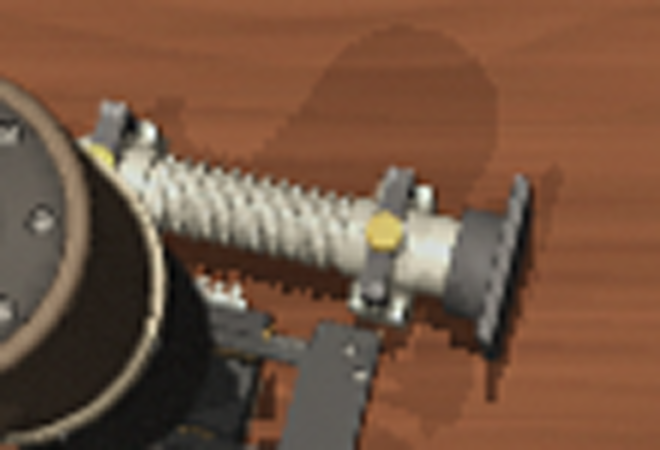

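Call:
send_rows(
  moves=[
    [0.03,0,0.001,0,0,0,0.01],
    [0.06,0,0.001,0,0,0,0.01],
    [0.077,0,0.001,0,0,0,0.01],
    [0.0775,0,-0.008,0,0,0,0.01],
    [0.0775,0,-0.018,0,0,0,0.01],
    [0.0775,0,-0.024,0,0,0,0.01],
    [0.0775,0,-0.024,0,0,0,0.01],
    [0.0775,0,-0.024,0,0,0,0.01],
  ],
)

```text
clock: 6.75
tcp_pos: [0.4858, 0.1939, 0.043]
ee_rot: [-2.039, 1.57, 0.868]
wrist_force: [-0.7, -0.5, -0.0]
finger_gap: 0.275
```

```bash
python3 - <<'E'
from h import *
np.set_printoptions(suppress=True,precision=4)
p,Rm,S=now(); print(p,S["wrist_force"],S["moment"],S["joint_vel"].round(3)); print(rel(p,Rm,jpose(.019,0,.0424),JY,-1))
d=cam("top"); s=cam("scene")
a=cv2.resize(d["pixels"][165:215,150:220],(700,500),interpolation=cv2.INTER_CUBIC)
c=proj(s,[[.535,.18,.05]])[0].astype(int); b=cv2.resize(s["pixels"][c[1]-30:c[1]+30,c[0]-40:c[0]+40],(800,600),interpolation=cv2.INTER_CUBIC)
save("j2.png",np.vstack([cv2.resize(a,(420,300)),cv2.resize(b,(420,300))]))
# visible comb edge heading in scene via depth: points on plate
Q=deproj(s,np.stack(np.meshgrid(np.arange(c[0]-60,c[0]+60),np.arange(c[1]-50,c[1]+50)),-1).reshape(-1,2))
q=(Q-p)@Rm  # tool axes: x down,y,z(back)
k=(abs(q[:,1])<.024)&(q[:,2]<-.026)&(q[:,2]>-.058)&(q[:,0]<.004)&(q[:,0]>-.02)
print(k.sum(), "plate heights above TCP",np.percentile(-q[k,0],[10,50,90]), "y range",np.percentile(q[k,1],[1,99]),"z",np.percentile(q[k,2],[1,99]))
A=np.c_[q[k,1:],np.ones(k.sum())]; print("height fit (roll,pitch slopes)",np.linalg.lstsq(A,-q[k,0],rcond=None)[0])
E
```

```text
[0.4858 0.1939 0.043 ] [-0.6903 -0.546  -0.0053] [-0.011   0.0104 -0.028 ] [ 0.004 -0.001 -0.006  0.001  0.     0.001]
[ 0.0006  0.0004 -0.0065 -0.0233 -0.0109  0.0216]
150 plate heights above TCP [0.0051 0.0074 0.0102] y range [-0.0227  0.0192] z [-0.0571 -0.0263]
height fit (roll,pitch slopes) [-0.0021  0.067   0.0103]
```

View pics/j2.png

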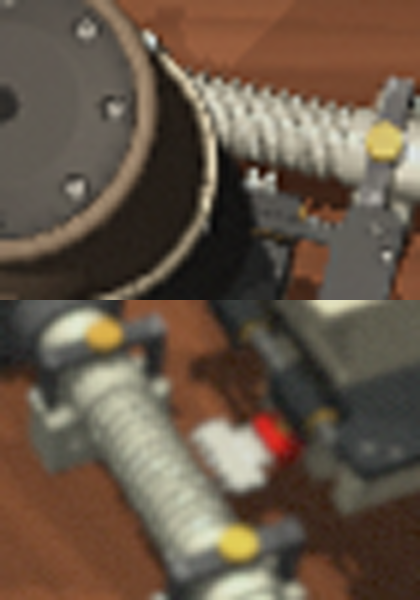

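Call:
send_rows(
  moves=[
    [0.0005,0,-0.004,0,0,0,0.01],
    [0.0005,0,-0.006,0,0,0,0.01],
    [0.0005,0,-0.007,0,0,0,0.01],
    [0.0005,0,-0.007,0,0,0,0.01],
  ],
)

```text
clock: 7.35
tcp_pos: [0.49, 0.1926, 0.0417]
ee_rot: [0.288, 1.567, -3.088]
wrist_force: [-15.7, 7.0, 6.0]
finger_gap: 0.269
```

```bash
cat >> h.py <<'E'
def st():
    p,Rm,S=now(); ex=np.array([np.cos(np.radians(JY)),np.sin(np.radians(JY)),0]); ey=np.array([-ex[1],ex[0],0])
    F=S["wrist_force"]; M=S["moment"]; q=p-np.r_[C,0]
    print("d %.2f v %.2f z %.2f mm | Fx %.2f Fy %.2f Fz %.2f | M"%(-1000*(q@ex)-54.5,1000*(q@ey),1000*p[2],F@ex,F@ey,F[2]),(np.array([M@ex,M@ey,M[2]])).round(3),
     "rot err",rel(p,Rm,p,JY,-1)[3:].round(2))
E
python3 -c "from h import *; st()"
```

```text
d 21.04 v 0.12 z 41.68 mm | Fx -16.93 Fy 3.20 Fz 5.96 | M [1.601 5.619 0.139] rot err [-0.02  0.21 -0.06]
```

Call:
send_rows(
  moves=[
    [-0.0005,0,0.0015,0,0,0,0.01],
    [-0.0005,-0.0005,0.0015,0,0,0,0.01],
    [-0.0005,-0.001,0.0015,0,0,0,0.01],
    [-0.0005,-0.001,0.0015,0,0,0,0.01],
  ],
)

```text
clock: 7.85
tcp_pos: [0.4898, 0.1931, 0.0421]
ee_rot: [0.672, 1.568, -2.704]
wrist_force: [-6.4, 1.1, 0.0]
finger_gap: 0.269
```

```bash
python3 -c "from h import *; st()"
```

```text
d 21.36 v 0.51 z 42.15 mm | Fx -6.47 Fy -0.46 Fz 0.05 | M [-0.087  2.144  0.031] rot err [-0.03  0.13 -0.11]
```

Call:
send_rows(
  moves=[
    [0,-0.0005,0,0,0,0,0.01],
    [0,-0.001,0,0,0,0,0.01],
    [0,-0.001,0,0,0,0,0.01],
  ],
)

```text
clock: 8.22
tcp_pos: [0.49, 0.1937, 0.042]
ee_rot: [0.748, 1.567, -2.628]
wrist_force: [-4.8, 0.4, 0.0]
finger_gap: 0.27
```

```bash
python3 -c "from h import *; st()"
```

```text
d 21.38 v 1.14 z 42.04 mm | Fx -4.78 Fy -0.70 Fz 0.02 | M [-0.495  1.841 -0.15 ] rot err [-0.04  0.14 -0.13]
```

Call:
send_rows(
  moves=[
    [0,-0.0005,-0.0003,0,0,0,0.01],
    [0,-0.001,-0.0003,0,0,0,0.01],
    [0,-0.001,-0.0003,0,0,0,0.01],
  ],
)

```text
clock: 8.6
tcp_pos: [0.4925, 0.1958, 0.0428]
ee_rot: [-2.497, 1.57, 0.411]
wrist_force: [0.3, 0.7, -0.1]
finger_gap: 0.272
```

```bash
python3 -c "from h import *; st()"
```

```text
d 19.37 v 3.82 z 42.81 mm | Fx 0.14 Fy 0.72 Fz -0.15 | M [ 0.024 -0.011 -0.021] rot err [ 0.02 -0.04  0.03]
```

It dropped in: the force fell to zero and the leaf moved 2 mm forward. Advancing gently.

Call:
send_rows(
  moves=[
    [0,0,-0.0008,0,0,0,0.01],
    [0,0,-0.0015,0,0,0,0.01],
    [0,0,-0.0015,0,0,0,0.01],
  ],
)

```text
clock: 8.98
tcp_pos: [0.494, 0.1955, 0.0429]
ee_rot: [-2.227, 1.57, 0.681]
wrist_force: [0.1, 1.0, -0.9]
finger_gap: 0.272
```

```bash
python3 -c "from h import *; st()"
```

```text
d 17.90 v 3.85 z 42.87 mm | Fx -0.17 Fy 1.02 Fz -0.89 | M [0.478 0.102 0.113] rot err [ 0.01 -0.03  0.04]
```

Call:
send_rows(
  moves=[
    [0.0004,-0.0001,-0.0005,0,0,0,0.01],
    [0.0004,-0.0001,-0.001,0,0,0,0.01],
    [0.0004,-0.0001,-0.001,0,0,0,0.01],
  ],
)

```text
clock: 9.35
tcp_pos: [0.4942, 0.1954, 0.0424]
ee_rot: [-0.479, 1.57, 2.429]
wrist_force: [-5.5, 4.8, 2.9]
finger_gap: 0.268
```

```bash
python3 -c "from h import *; st()"
```

```text
d 17.66 v 3.73 z 42.41 mm | Fx -6.42 Fy 3.36 Fz 2.87 | M [0.959 1.867 0.142] rot err [0.   0.03 0.01]
```

Call:
send_rows(
  moves=[
    [0,-0.0004,0.001,0,0,0,0.01],
    [0,-0.0004,0.001,0,0,0,0.01],
    [0,-0.0004,0.0,0,0,0,0.01],
    [0,-0.0004,0.0,0,0,0,0.01],
    [0,-0.0004,0.0,0,0,0,0.01],
  ],
)

```text
clock: 9.98
tcp_pos: [0.4942, 0.1954, 0.0421]
ee_rot: [0.378, 1.57, -2.998]
wrist_force: [-3.9, 2.9, 1.1]
finger_gap: 0.268
```

```bash
python3 -c "from h import *; st()"
```

```text
d 17.66 v 3.81 z 42.12 mm | Fx -4.49 Fy 1.94 Fz 1.09 | M [0.755 1.675 0.088] rot err [-0.01  0.04 -0.02]
```

Call:
send_rows(
  moves=[
    [0,-0.0005,0.0005,0,0,0,0.01],
    [0,-0.0005,0.0,0,0,0,0.01],
    [0,-0.0005,-0.0001,0,0,0,0.01],
    [0,-0.0005,-0.0001,0,0,0,0.01],
  ],
)

```text
clock: 10.48
tcp_pos: [0.4943, 0.1956, 0.0421]
ee_rot: [0.642, 1.57, -2.734]
wrist_force: [-5.9, 1.5, -0.3]
finger_gap: 0.273
```

```bash
python3 - <<'E'
from h import *
st()
s=cam("scene"); c=proj(s,[[.545,.178,.05]])[0].astype(int)
save("j3.png",cv2.resize(s["pixels"][c[1]-24:c[1]+24,c[0]-32:c[0]+32],(800,600),interpolation=cv2.INTER_CUBIC))
E
```

```text
d 17.63 v 4.01 z 42.08 mm | Fx -6.10 Fy 0.06 Fz -0.33 | M [ 0.259  1.74  -0.039] rot err [-0.02  0.05 -0.04]
```

View pics/j3.png

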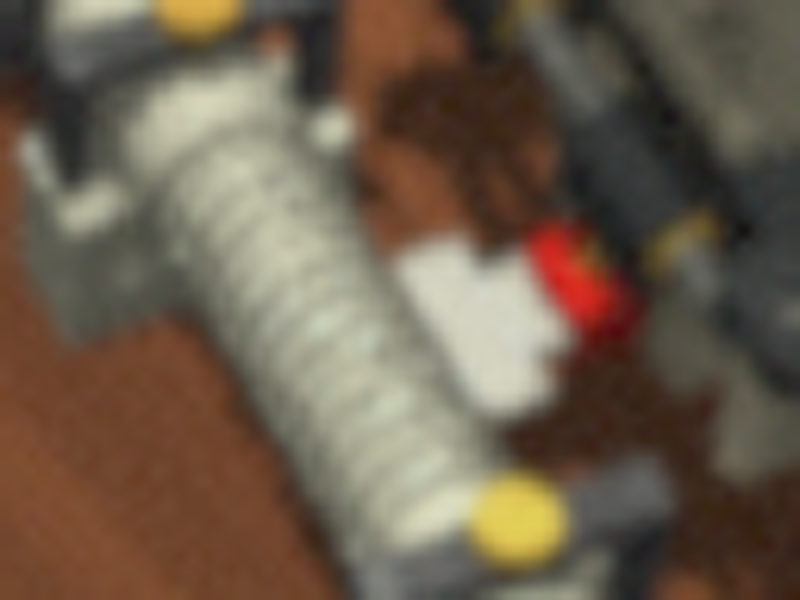

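```bash
python3 - <<'E'
from h import *
p,Rm,S=now(); A=[];B=[]
for i in range(12):
    s=cam("scene"); c=proj(s,[[.545,.178,.05]])[0].astype(int)
    u0,v0=c[0]-32,c[1]-24
    m=np.zeros(s["depth"].shape,np.uint8); poly=np.array([[415,265],[470,250],[560,330],[545,370],[495,400]])/12.5+[u0,v0]
    uv=np.argwhere(cv2.fillConvexPoly(m,np.round(poly).astype(int),1)>0)[:,::-1]
    q=(deproj(s,uv)-p)@Rm; px=s["pixels"][uv[:,1],uv[:,0]].astype(int); k=(px.min(1)>150)
    A.append(q[k])
A=np.vstack(A); k=abs(A[:,0]+.0096)<.012; A=A[k]; print(len(A)/12)
M=np.c_[A[:,1:],np.ones(len(A))]; c=np.linalg.lstsq(M,-A[:,0],rcond=None)[0]; print("slopes y,z(deg)",np.degrees(c[:2]),"h med",np.median(-A[:,0]),"h at z=-.045",c[2]-.045*c[1],"z range",np.percentile(A[:,2],[2,98]),"resid",(M@c+A[:,0]).std())
st()
E
```

```text
73.75
slopes y,z(deg) [-1.03152734 -3.36760798] h med 0.007841813835318076 h at z=-.045 0.008096925685536136 z range [-0.0481235  -0.02933571] resid 0.0016166898006418438
d 17.65 v 3.96 z 42.07 mm | Fx -4.80 Fy 0.71 Fz 0.40 | M [0.243 1.726 0.032] rot err [-0.02  0.06 -0.04]
```

```bash
python3 - <<'E'
from h import *
p,Rm,S=now(); sel={"blue":[],"red":[]}
for i in range(12):
    s=cam("scene"); r=s["pixels"].astype(int); w=((r.min(2)>140)&(r.max(2)-r.min(2)<40)).astype(np.uint8)
    for n,X in(("blue",[.59,-.175,.014]),("red",None)):
        if X is None:
            X=p+Rm@[-.0076,0,-.040]
        c=proj(s,X)[0]; o=np.zeros_like(w); cv2.circle(o,tuple(np.round(c).astype(int)),11 if n=="red" else 14,1,-1); o&=w
        if n=="red": # keep off the spindle: plate plane pixels behind the tooth roots
            vv,uu=np.nonzero(o); q=(plane(s,np.c_[uu,vv],.0516)-p)@Rm; k=q[:,2]>-.046; o[:]=0; o[vv[k],uu[k]]=1
        o=cv2.erode(o,np.ones((3,3),np.uint8)) ; uv=np.argwhere(o>0)[:,::-1]
        sel[n].append(deproj(s,uv))
for n in sel:
    Q=np.vstack(sel[n]); q=(Q-np.median(Q,0))@(Rm if n=="red" else Rdown(0,-1)); k=abs(q[:,0])<.006; q=q[k]
    M=np.c_[q[:,1:],np.ones(len(q))]; c=np.linalg.lstsq(M,-q[:,0],rcond=None)[0]
    print(n,len(q)/12,np.median(Q,0),"slopes deg y,z",np.degrees(c[:2]),q.std(0),"res",(M@c+q[:,0]).std())
E
```

```text
blue 8.0 [ 0.5842544  -0.22380369  0.01243253] slopes deg y,z [-19.27967464   5.36151214] [0.00170278 0.00361087 0.00391876] res 0.001389094466310511
red 26.166666666666668 [0.53092196 0.18720624 0.0500321 ] slopes deg y,z [-2.17595561 -7.07347207] [0.0017866  0.00688664 0.0028435 ] res 0.0017275259318769501
```

Call:
send_rows(
  moves=[
    [0,-0.0001,-0.0002,0,0,0,0.01],
    [0,-0.0001,-0.0002,0,0,0,0.01],
    [0,-0.0001,-0.0002,0,0,0,0.01],
    [0,-0.0001,-0.0002,0,0,0,0.01],
    [0,-0.0001,-0.0002,0,0,0,0.01],
    [0,-0.0001,-0.0002,0,0,0,0.01],
    [0,-0.0001,-0.0002,0,0,0,0.01],
    [0,-0.0001,-0.0002,0,0,0,0.01],
    [0,-0.0001,-0.0002,0,0,0,0.01],
    [0,-0.0001,-0.0002,0,0,0,0.01],
    [0,-0.0001,-0.0002,0,0,0,0.01],
    [0,-0.0001,-0.0002,0,0,0,0.01],
  ],
)

```text
clock: 13.22
tcp_pos: [0.4942, 0.1956, 0.042]
ee_rot: [0.649, 1.569, -2.726]
wrist_force: [-5.4, 2.3, 0.6]
finger_gap: 0.266
```

```bash
python3 -c "from h import *; st()"
```

```text
d 17.64 v 3.98 z 42.04 mm | Fx -5.77 Fy 1.02 Fz 0.60 | M [0.303 2.075 0.003] rot err [-0.02  0.07 -0.05]
```

Seated and held: depth is constant at 3.7 mm below the crest contact, press about 6 N, side force about 1 N. Withdrawing.

Call:
send_rows(
  moves=[
    [0,0,0.004,0,0,0,0.01],
    [0,0,0.012,0,0,0,0.01],
    [0,0,0.03,0,0,0,0.01],
    [0,0,0.032,0,0,0,0.01],
    [-0.03,0,0.032,0,0,0,0.01],
    [-0.07,0,0.032,0,0,0,0.01],
    [-0.08,0,0.032,0,0,0,0.01],
    [-0.08,0,0.032,0,0,0,0.01],
    [-0.08,0,0.032,0,0,0,0.01],
  ],
)

```text
clock: 14.35
tcp_pos: [0.4632, 0.2029, 0.1212]
ee_rot: [0.869, 1.569, -2.507]
wrist_force: [0.2, -0.4, -0.9]
finger_gap: 0.268
```

```bash
python3 - <<'E'
from h import *
np.set_printoptions(suppress=True,precision=4)
st(); p,Rm,S=now(); print(rel(p,Rm,[.556,-.1044,.12],2.0,-1))
s=cam("scene"); c=proj(s,p+[.03,0,0])[0].astype(int)
save("wd.png",cv2.resize(s["pixels"][c[1]-30:c[1]+30,c[0]-40:c[0]+40],(800,600),interpolation=cv2.INTER_CUBIC))
E
```

```text
d 49.54 v 3.90 z 121.19 mm | Fx 0.32 Fy -0.29 Fz -0.86 | M [-0.023  0.046 -0.053] rot err [-0.01  0.07 -0.08]
[  0.0014   0.2774  -0.1616 -15.4107   0.0765  -0.0691]
```

View pics/wd.png

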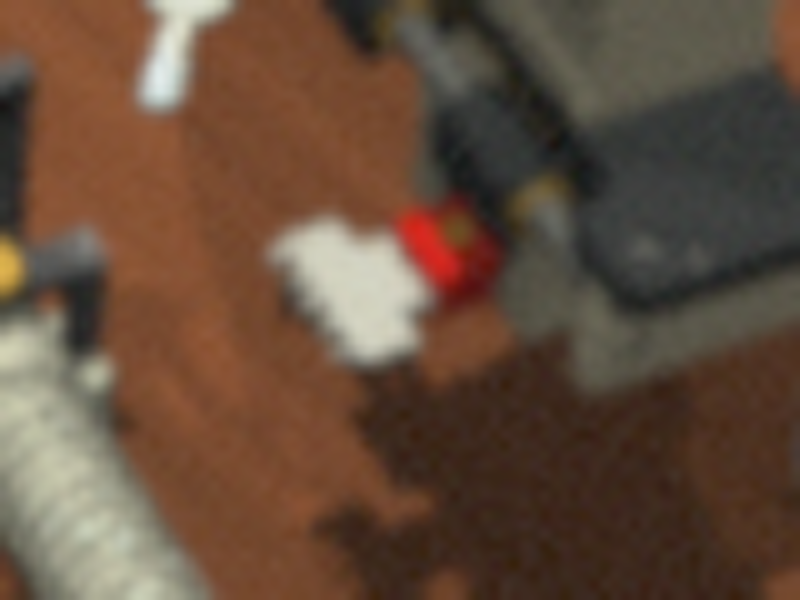

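The leaf is free in the hand, comb at (350,290), and looks level. Returning to the mat.

Call:
send_rows(
  moves=[
    [0,0.045,-0.027,-2.6,0,0,0.01],
    [0,0.092,-0.054,-5.1,0,0,0.01],
    [0,0.139,-0.081,-7.7,0,0,0.01],
    [0,0.185,-0.108,-10.3,0,0,0.01],
    [0,0.231,-0.135,-12.8,0,0,0.01],
    [0,0.265,-0.155,-15.4,0,0,0.01],
    [0,0.277,-0.162,-15.4,0,0,0.01],
    [0,0.277,-0.162,-15.4,0,0,0.01],
    [0,0.277,-0.162,-15.4,0,0,0.01],
    [0.05,0.277,-0.162,-15.4,0,0,0.01],
    [0.09,0.277,-0.162,-15.4,0,0,0.01],
    [0.1,0.277,-0.162,-15.4,0,0,0.01],
  ],
)

```text
clock: 15.9
tcp_pos: [0.5554, -0.1027, 0.0202]
ee_rot: [0.063, 1.566, -3.043]
wrist_force: [0.1, -0.6, -0.3]
finger_gap: 0.272
```

```bash
python3 - <<'E'
from h import *
np.set_printoptions(suppress=True,precision=4)
p,Rm,S=now(); print(p,S["wrist_force"],S["joint_vel"].round(3)); print(rel(p,Rm,[.556,-.1044,.0065],2.0,-1))
E
```

```text
[ 0.5554 -0.1027  0.0202] [ 0.0758 -0.6065 -0.2571] [-0.004  0.074 -0.02   0.019  0.146  0.003]
[ 0.0137  0.0017 -0.0006  0.059   0.2521 -0.016 ]
```

Call:
send_rows(
  moves=[
    [0.005,0,0,0,0,0,0.01],
    [0.01,0,0,0,0,0,0.01],
    [0.0135,0,0,0,0,0,0.01],
    [0.0135,0,0,0,0,0,0.01],
    [0.0135,0,0,0,0,0,0.01],
  ],
)

```text
clock: 16.52
tcp_pos: [0.5575, -0.1037, 0.0092]
ee_rot: [-3.105, 1.57, 0.071]
wrist_force: [-0.0, 0.2, -0.1]
finger_gap: 0.276
```

Call:
send_rows(
  moves=[
    [0.0015,0,0,0,0,0,0.01],
    [0.003,0,0,0,0,0,0.01],
    [0.003,0,0,0,0,0,0.01],
    [0.003,0,0,0,0,0,0.01],
  ],
)

```text
clock: 17.02
tcp_pos: [0.5573, -0.1036, 0.0058]
ee_rot: [0.315, 1.571, -2.791]
wrist_force: [-0.1, 0.8, -0.9]
finger_gap: 0.274
```

Call:
send_rows(
  moves=[
    [0.0007,0,0,0,0,0,0.01],
    [0.0012,0,0,0,0,0,0.01],
    [0.0012,0,0,0,0,0,0.01],
    [0.0012,0,0,0,0,0,0.01],
  ],
)

```text
clock: 17.52
tcp_pos: [0.5573, -0.1036, 0.0046]
ee_rot: [-0.205, 1.571, 2.971]
wrist_force: [0.7, 0.1, -0.2]
finger_gap: 0.272
```

Call:
send_rows(
  moves=[
    [0.0004,0,0,0,0,0,0.01],
    [0.0004,0,0,0,0,0,0.028],
    [0.0004,0,0,0,0,0,0.036],
    [0.0004,0,0,0,0,0,0.045],
    [0.0004,0,0,0,0,0,0.045],
    [0.0004,0,0,0,0,0,0.045],
    [-0.03,0,0,0,0,0,0.045],
    [-0.09,0,0,0,0,0,0.045],
    [-0.14,0,0,0,0,0,0.045],
    [-0.15,0,0.05,0,0,0,0.045],
    [-0.15,0,0.1,0,0,0,0.045],
    [-0.15,0,0.1,0,0,0,0.045],
  ],
)

```text
clock: 19.02
tcp_pos: [0.4541, -0.1073, 0.1551]
ee_rot: [-1.997, 1.57, 1.179]
wrist_force: [1.5, 0.2, 0.3]
finger_gap: 0.516
```

Call:
send_rows(
  moves=[
    [-0.05,-0.05,0,0,0,0,0.045],
    [-0.05,-0.11,0,0,0,0,0.045],
    [-0.05,-0.17,0,0,0,0,0.045],
    [-0.05,-0.2,0,0,0,0,0.045],
    [-0.05,-0.2,0,0,0,0,0.045],
    [-0.05,-0.2,0,0,0,0,0.045],
    [-0.05,-0.2,0,0,0,0,0.045],
  ],
)

```text
clock: 19.9
tcp_pos: [0.4505, 0.092, 0.2045]
ee_rot: [0.696, 1.571, -2.412]
wrist_force: [0.3, 0.2, -0.5]
finger_gap: 0.515
```

```bash
python3 - <<'E'
from h import *
d=cam("top"); s=cam("scene")
save("end.png",np.vstack([cv2.resize(d["pixels"][150:225,250:362],(448,300),interpolation=cv2.INTER_CUBIC),cv2.resize(s["pixels"][150:225,180:292],(448,300),interpolation=cv2.INTER_CUBIC)]))
S=env.sense(); print(S["clock"],S["tcp_pos"],S["wrist_force"])
E
```

```text
20.0 [0.45049369 0.09197776 0.20460565] [-0.34917768  0.11599449 -0.08551225]
```

View pics/end.png

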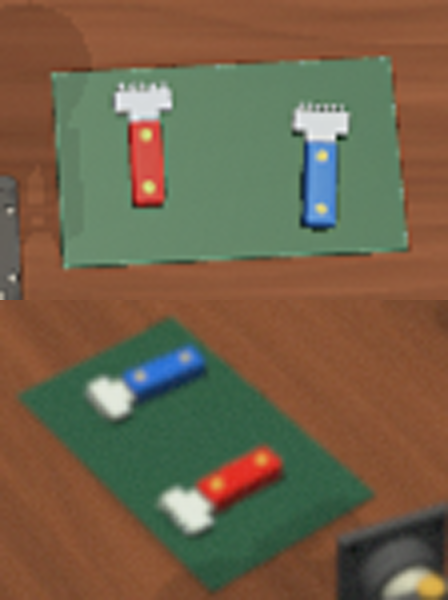

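The red leaf lies flat on the mat (top half, (147,145)), the blue leaf has not moved, and the arm is clear. Handing in.

```bash
python3 -c "
from h import *
print(env.finish_job())"
```

```text
the job is handed in; nothing more can be done
None
```

I checked the jack's thread with the 8 mm red leaf, put the leaf back on the mat and handed the job in at about 20 s. No verdict is reported.

- **Seating:** I felt along the spindle from the robot's side until the teeth dropped in, then pressed at about 5–6 N for over 2 s. First contact on a crest briefly reached about 17 N at the wrist.
- **Depth:** the stop held constant within 0.03 mm under different presses, about 3.7 mm below the crest contact against 4 mm nominal. I put the difference down to the crest reading being taken slightly off its top.
- **Alignment:** side force was about 1 N or less, with next to no twisting moment. The leaf's centre sat at about z = 49.7 mm, against the axis at 50 mm.
- **Finish:** the final picture shows the leaf flat and released on the mat, the blue leaf unmoved and the gripper clear. I did not check the other loose items individually at the end, but the arm kept clear of them.

**Levelness not settled:** two depth-image fits of the comb's tilt while seated (-3.4° and -7°) disagreed with an earlier one (+3.8°), and the same method read about 19° on the flat blue leaf. I did not trust them. I relied on how little the tool moved up or down while in contact, which limits any slip to about 2°.

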